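# Push the lidded pan past the spring stop on the pan slide

### The arm

A 6-joint arm with a two-finger parallel gripper is mounted at the origin on the work surface. World frame = base frame: x ahead of the robot, y to its left, z up, the work surface at z = 0. Lengths are in mm, angles in rad, forces in N, time in s.
With the tool pointing down it reaches from about 350 to 875 mm from the base axis. Payload 4.2 kg.
Tool frame: the origin (TCP) lies midway between the tips of the shut fingers; the grasp point (between the pads) lies 19 mm behind it; z points along the fingers, y is the direction in which the jaws open and shut (so a half turn about z gives the same grasp; the last joint's range is limited). The gripper opens to 85 mm and grips with 20 to 120 N. Pads are 22 mm wide; open, the fingers measure 114 mm over their backs; the gripper's body (76 mm by 85 mm) begins 54 mm behind the grasp point. The pads swing forward as they close: fully open they stand 13 mm farther back than shut.
Start: joints at [1.374, 0.385, 0.008, 0, -1.194, -0.259], TCP at [275.079, 561.187, 231.312] pointing down, gripper open.
Joint ranges: [-3.14, 3.14], [-1.21, 2.06], [-1.07, 1.41], [-3.16, 2.05], [-2.99, -0.16], [-3.1, 3.1]. Speed limits (rad/s): [2.79, 2.79, 3.14, 3.14, 3.14, 3.14].

### API

Orientations are given as a unit quaternion [x, y, z, w].
In Python, from bench import arm gives the robot as it stands.
- The arm moves only by the tool send_rows, never from a script. Its arguments are lists of equal length, an entry for each row: "translation": the shift along the tool's x, y, z in mm, a list of three; "dr": the turn, a rotation vector about the tool's x, y, z in degrees, a list of three; "grip": the finger opening in mm, from 0 to 85.4. In form: {"translation": [[dx, dy, dz], ...], "dr": [[ax, ay, az], ...], "grip": [grip, ...]}. A call has exactly 5 rows; each row shifts and turns the commanded pose from where the row before left it, along the tool's axes as they then stand; what a row does not reach is not made up. A row lasts 1/8 s, in which the tool goes at most 62.5 mm and 10.7 degrees, less where a joint would pass 70% of its speed; a pose out of reach is approached as far as the arm can. A call with a gripper value outside its range is refused whole. The fingers move at their own pace and stop on an object; the grip force is fixed at half the most. Time passes only in rows, so rows that do not move let the fingers close, or fill a call up. It gives the time, the measured TCP pose, the force and the opening at its end, in the units of the state.
- arm.read_state(): the state, without advancing time (a new reading comes with each control period).
- arm.get_image(name): name is "scene" or "side" or "wrist"; returns the picture (400x640x3 uint8, red, green, blue); there is no depth.
- arm.camera_info(name): a dict with "fx", "fy", "cx", "cy" (pixels), "cam_to_world" (4x4, takes a point from camera to world coordinates). Camera axes: x right, y down, z forward; pixel columns grow to the right and rows downward; lengths in mm; the calibration is good to about 2 mm. A picture is of the moment at which its call begins: read the wrist's pose just before it. camera_info takes no time and is no camera call; for the wrist camera it gives the pose at the moment of the call.
- arm.job_done(): hands the job in, once; it reports no verdict.
Trained networks look in the newest picture that a camera, given by its name, has taken for a name from the list of things; names that differ only in an ending like _2 or _b are one class to them, and where a whole thing is asked for, a point or a joint stands for the part that bears it (a point fixed in the world has none). Each returns a list of dicts, best first, with "confidence" (0 to 1); they miss things now and then, are a little off and sometimes report something else, mostly with a low value. They report only what shows in the picture. A call takes as long as a camera call. They do not tell look-alikes from the thing itself.
- arm.search_frame(thing, camera): "xyz" ([x, y, z] in mm, in world coordinates, good to about 4 mm: the middle of the surface that is visible of it).
- arm.place_of(thing, camera): "xyz" ([x, y, z] in mm, in world coordinates, good to about 4 mm: a listed point, or the origin of a listed thing).
The state is a dict: "clock": time; "joints": joint angles; "joint_vel": joint speeds; "joint_efforts": joint torques, N m; "position": TCP position; "ee_rot": TCP orientation; "contact_force": force on the tool from outside, world axes, zero at the start; "wrist_torque": the same for the moment, N m; "gripper_width": finger opening in mm.
Only numpy, scipy, OpenCV 4.12 (cv2) and the standard library are available. Lean on these libraries where they do the work, as an engineer would, in place of code of your own. Each camera call takes 0.05 s, during which the arm holds its last target.

### The job

On the pan slide, press the catch bar down with the fingertips behind the lidded pan and, keeping it held down, push the pan along the runners so that its front passes over the spring stop. Then push the pan on, without lifting or tipping it, until it is in the end pocket with the stop sprung fully up behind it. Leave the other things on the counter alone.

Things in the scene. Friction and masses are not known exactly. Their poses are not given: they have to be found in the camera images.
- slide: Pan slide fixed on the counter: open-topped lane, 400 mm long (own y), 172 mm wide (x). Origin: middle of underside, at counter height. Two runners, tops 30 mm up, carry the pan; the gap between them is 80 mm. Guides outside them are 44 mm high. Open at the -y end; push the pan toward +y. The end pocket lies between the stop (faces at y = 45 and 55 mm) and the end wall (y = 185 mm, 62 mm high).
- catch (a joint): How far the spring catch is pressed, m: 0 up, 0.014 fully down; takes 1.2 N at first, 2.6 N at the bottom. One piece that moves straight down: a flat dark bar with the stop on its +y end. Pressing the bar anywhere lowers the stop; over 8 mm the stop is below the pan. Let go, it springs up, or rests against the underside of a pan standing over it, which still slides.
- catch_pad (a point): Point on top of the catch bar, at y = -150 mm of the slide, in its ribbed part that shows behind the pan; 26 mm above the counter when up, sinks with the bar. The bar is 46 mm wide, on the lane's middle line between the runners, from y = -195 to 55 mm of the slide, and passes under the pan.
- stop_top (a point): Middle of the top of the stop, a steel cross block 46 mm wide (x) and 10 mm thick (y) on the bar's +y end, at y = 50 mm of the slide. Up, its top is 38 mm above the counter, 8 mm above the runners, and blocks the pan. It sinks with the bar.
- pan: Shallow steel pan with flat lid, about 0.85 kg, on the runners: 146 mm wide (x), 120 mm long (y), upright walls 34 mm high, lid top at 38 mm, low bar handle across the lid's middle up to 53 mm. Origin: middle of its underside, 30 mm above the counter; axes as the slide's. Rear wall at y = -60 mm. Starts with its front 12 to 40 mm short of the stop.
- ramekin: Small glass bowl, 70 mm wide, 40 mm high, beside the slide; leave alone. Origin: middle of underside.
- shaker: Metal shaker, 44 mm wide, 75 mm high, beside the slide; leave alone. Origin: middle of underside.
- jar: Amber jar with steel cap, 54 mm wide, 65 mm high, beside the slide; leave alone. Origin: middle of underside.
- ring_mould: Steel ring mould, 70 mm wide, 45 mm high, beside the slide; leave alone. Origin: middle of underside.
- spoon: Spoon with a wooden handle, 200 mm long, lying on the left of the counter; leave alone. Origin: middle of underside.
- oil: Green glass bottle, 60 mm wide, 170 mm high, on the right of the counter; leave alone. Origin: middle of underside.
- tin: Tin with a paper label, 74 mm wide, 100 mm high, on the right of the counter; leave alone. Origin: middle of underside.
There are look-alikes about, which are no part of the job. What is shaped like the pan but turquoise is not meant.

How it is judged (in metres and radians):
On the way, in this order (a step that is already met when the one before it is completed fails the run):
1. the fingers hold the catch bar down while the pan is still behind the stop (value of joint catch above 0.008 m and contact force between the fingers and catch above 0.1 N and y of pan in the frame of slide below -0.011 m), for 0.05 s.
2. with the bar still held down by the fingers, the pan's front has passed over the near face of the stop (value of joint catch above 0.007 m and contact force between the fingers and catch above 0.1 N and y of pan in the frame of slide above -0.008 m).
At the end, for the whole second after the job is handed in: The pan lies flat and at rest on the runners in the end pocket (its middle 112 to 129 mm along the slide's y), and the stop has sprung up behind it (catch joint below 3 mm) (value of joint catch below 0.003 m and y of pan in the frame of slide between 0.112 and 0.129 m and z of pan in the frame of slide below 0.034 m and angle between pan's own z axis and vertical below 0.06 rad and linear speed of pan below 0.02 m/s); the robot touches nothing.
It fails at once if the pan is lifted more than 12 mm off the runners (z of pan in the frame of slide above 0.042 m).
It fails at once if the pan is tipped by more than 0.2 rad (angle between pan's own z axis and vertical above 0.2 rad).
It fails at once if another thing on the counter is moved more than 25 mm (distance of any of ramekin, shaker, jar, ring_mould, spoon, oil, tin from where it was at the start of the episode above 0.025 m).
It also fails if it takes over 42 s, if anything falls off the work surface, if the arm or the gripper's body presses on something with over 40 N, if the wrist force passes 120 N, or if a joint passes its speed limit or range.

## Working session

There is one attempt and no reset: what is moved stays moved. The work goes in short steps, Python scripts to look and compute and a tool call to move; the robot and the scene stay as the last step left them, time stands still between calls to the robot, and variables do not carry over. Pictures are saved under pics/ and viewed, and the job is handed in when it is done.

Besides the shell and the picture viewer there is one more tool, called after "Emit:" as a command line: name --argument value ..., lists and objects as JSON in quotes. send_rows: Moves the arm, as the interface text tells. Its arguments: {"type":"object","properties":{"translation":{"type":"array"},"dr":{"type":"array"},"grip":{"type":"array"}},"required":["translation","dr","grip"]}

```bash
mkdir -p pics; cat > h.py <<'E'
from bench import arm
import numpy as np, cv2
def snap(n,f):
    im=arm.get_image(n); cv2.imwrite('pics/'+f,im[:,:,::-1]); return im
E
python3 - <<'E'
from h import *
s=arm.read_state(); print(s)
for c in('scene','side'):
    snap(c,c+'1.png'); print(c,np.round(arm.camera_info(c)['cam_to_world'],2).tolist(),arm.camera_info(c)['fx'])
    for t in('slide','catch_pad','stop_top','pan'):
        print(t,[(np.round(d['xyz'],1).tolist(),round(d['confidence'],2)) for d in arm.place_of(t,c)])
E
```

```text
{'clock': 0.0, 'joints': array([ 1.37360971e+00,  3.85568285e-01,  6.63410202e-03, -4.84729389e-04,
       -1.19397801e+00, -2.58615731e-01]), 'joint_vel': array([-0.00054658,  0.00055313,  0.0002099 , -0.00060635,  0.00027143,
        0.00091177]), 'joint_efforts': array([ 1.17845324e-03, -3.92295527e+01,  1.88399345e+01,  4.18614373e+00,
       -4.59312359e-03, -1.54836624e-06]), 'position': array([274.83739583, 560.69112634, 230.21984511]), 'ee_rot': array([ 9.74121959e-01, -2.26020439e-01, -1.92670804e-04,  1.06435327e-03]), 'contact_force': array([-0.29254001,  1.62762456, -0.43577729]), 'wrist_torque': array([ 0.07498548, -0.00249733,  0.04047236]), 'gripper_width': 85.47711842024972}
scene [[-0.64, 0.52, -0.57, 1127.52], [0.77, 0.41, -0.49, 530.24], [-0.02, -0.75, -0.66, 786.64], [0.0, 0.0, 0.0, 1.0]] 421.5169349958166
slide [([571.8, 2.4, 2.2], 0.72)]
catch_pad [([535.9, -142.0, 22.1], 0.68), ([561.8, -40.4, 33.1], 0.51)]
stop_top [([583.6, 46.8, 39.5], 0.92)]
pan [([284.6, 201.8, -4.6], 0.98), ([296.1, -197.2, -0.3], 0.84), ([562.9, -43.7, 32.5], 0.7)]
side [[0.98, -0.12, 0.13, 400.16], [-0.18, -0.67, 0.72, -635.86], [0.0, -0.73, -0.68, 680.2], [0.0, 0.0, 0.0, 1.0]] 363.8893487086818
slide []
catch_pad [([538.4, -141.2, 24.6], 0.65)]
stop_top [([582.2, 51.7, 37.9], 0.93)]
pan [([562.3, -38.2, 33.0], 0.86), ([282.2, 198.6, -1.1], 0.63), ([294.3, -194.2, 0.9], 0.61), ([740.8, 84.5, -0.0], 0.3)]
```

View pics/scene1.png

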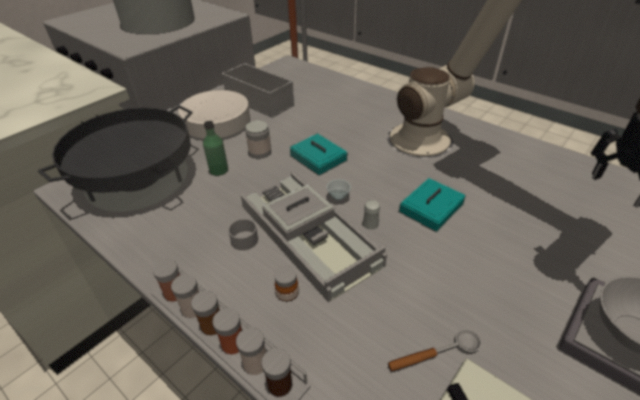

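View pics/side1.png

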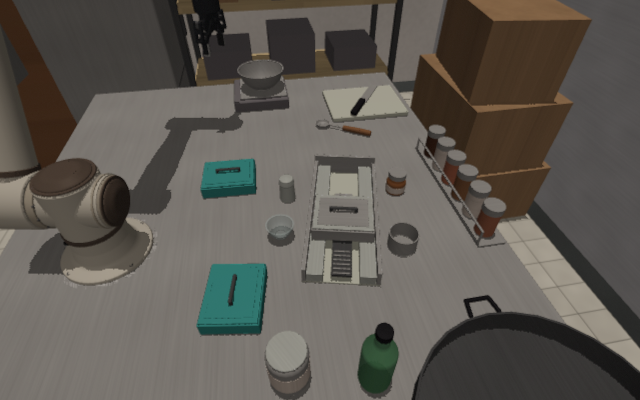

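The scene picture shows the steel pan on the slide at about (298,210), with the ribbed bar behind it at (272,193). The turquoise look-alikes are off the slide. The slide's +y points to world +y, yawed about -13°. I'll turn the tool and go above the rear of the lane.

Emit:
send_rows --translation '[[0, 0, 0], [0, 0, 0], [0, 0, 0], [0, 0, 0], [0, 0, 0]]' --dr '[[0, 0, 10], [0, 0, 10], [0, 0, 10], [0, 0, 10], [0, 0, 10]]' --grip '[0, 0, 0, 0, 0]'

```text
clock: 1.12
position: [275.1, 561.2, 231.3]
ee_rot: [0.786, -0.619, -0.0, -0.0]
contact_force: [0.5, -0.2, 0.3]
gripper_width: 0.0
```

Emit:
send_rows --translation '[[0, 0, 0], [0, 0, 0], [0, 0, 0], [42, -28, 0], [42, -28, 0]]' --dr '[[0, 0, 10], [0, 0, 10], [0, 0, 7], [0, 0, 0], [0, 0, 0]]' --grip '[0, 0, 0, 0, 0]'

```text
clock: 1.75
position: [310.7, 465.8, 231.0]
ee_rot: [-0.622, 0.783, -0.0, -0.0]
contact_force: [-1.1, -0.2, 0.1]
gripper_width: -0.5
```

Emit:
send_rows --translation '[[42, -28, 0], [42, -28, 0], [42, -28, 0], [42, -28, 0], [42, -28, 0]]' --dr '[[0, 0, 0], [0, 0, 0], [0, 0, 0], [0, 0, 0], [0, 0, 0]]' --grip '[0, 0, 0, 0, 0]'

```text
clock: 2.38
position: [399.6, 228.9, 231.7]
ee_rot: [-0.622, 0.783, 0.0, 0.0]
contact_force: [0.9, 0.7, 0.4]
gripper_width: -0.1
```

Emit:
send_rows --translation '[[42, -28, 0], [42, -28, 0], [42, -28, 0], [42, -28, 0], [42, -28, 0]]' --dr '[[0, 0, 0], [0, 0, 0], [0, 0, 0], [0, 0, 0], [0, 0, 0]]' --grip '[0, 0, 0, 0, 0]'

```text
clock: 3.0
position: [488.4, -7.5, 231.7]
ee_rot: [-0.622, 0.783, -0.0, 0.0]
contact_force: [0.4, 0.0, 0.1]
gripper_width: 0.1
```

Emit:
send_rows --translation '[[42, -28, 0], [42, -28, 0], [42, -28, 0], [0, 0, 0], [0, 0, 0]]' --dr '[[0, 0, 0], [0, 0, 0], [0, 0, 0], [0, 0, 0], [0, 0, 0]]' --grip '[0, 0, 0, 0, 0]'

```text
clock: 3.62
position: [540.9, -147.7, 231.1]
ee_rot: [-0.621, 0.783, 0.0, -0.0]
contact_force: [-0.2, 0.3, 0.1]
gripper_width: 0.1
```

```bash
python3 - <<'E'
from h import *
s=arm.read_state(); print(s['position'],s['ee_rot'],s['joints'],s['contact_force'])
for c in('wrist','scene','side'):
    snap(c,c+'2.png'); i=arm.camera_info(c);
    if c=='wrist': print(c,np.round(i['cam_to_world'],3).tolist(),i['fx'])
    for t in('slide','catch_pad','stop_top','pan'):
        print(c,t,[(np.round(d['xyz'],1).tolist(),round(d['confidence'],2)) for d in arm.place_of(t,c)])
E
```

```text
[ 540.88716336 -147.73224427  231.10645537] [-6.21468919e-01  7.83438772e-01  2.44654206e-04 -1.19422822e-04] [ 2.22451677e-02  2.76049929e-01 -1.52466118e-01 -2.70147395e-04
 -1.14276616e+00 -2.51696693e-01] [-0.21120856  0.33189827  0.08837646]
wrist [[-0.974, 0.215, 0.072, 522.247], [0.227, 0.924, 0.309, -227.253], [0.0, 0.317, -0.948, 373.816], [0.0, 0.0, 0.0, 1.0]] 345.95315090043744
wrist slide []
wrist catch_pad [([539.8, -144.2, 27.5], 0.94)]
wrist stop_top []
wrist pan [([283.3, 202.7, -1.3], 0.96), ([292.1, -194.9, -2.3], 0.93), ([559.4, -38.8, 31.3], 0.75)]
scene slide [([567.8, 4.1, -2.5], 0.78)]
scene catch_pad [([535.6, -141.0, 25.5], 0.64), ([538.7, -393.6, -1.7], 0.22)]
scene stop_top [([586.7, 45.8, 37.3], 0.98)]
scene pan [([563.3, -45.6, 30.2], 0.95), ([281.6, 204.4, -2.7], 0.76), ([295.1, -198.5, -4.1], 0.59)]
side slide []
side catch_pad [([534.9, -138.2, 27.9], 0.6), ([561.2, -39.6, 33.0], 0.39)]
side stop_top [([582.1, 49.8, 37.2], 0.97)]
side pan [([296.0, -191.1, -0.2], 0.89), ([283.4, 198.5, -2.6], 0.72), ([559.5, -43.2, 32.8], 0.58)]
```

View pics/wrist2.png

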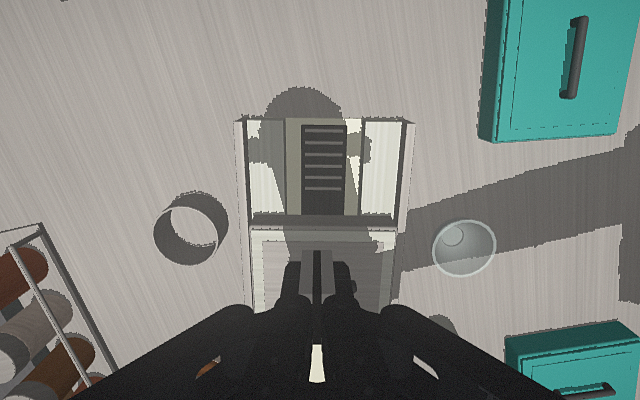

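```bash
python3 - <<'E'
from h import *
im=cv2.imread('pics/wrist2.png')[105:250,225:425]
cv2.imwrite('pics/w2z.png',cv2.resize(im,(800,580),interpolation=cv2.INTER_CUBIC))
E
```

```text
(no output)
```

View pics/w2z.png

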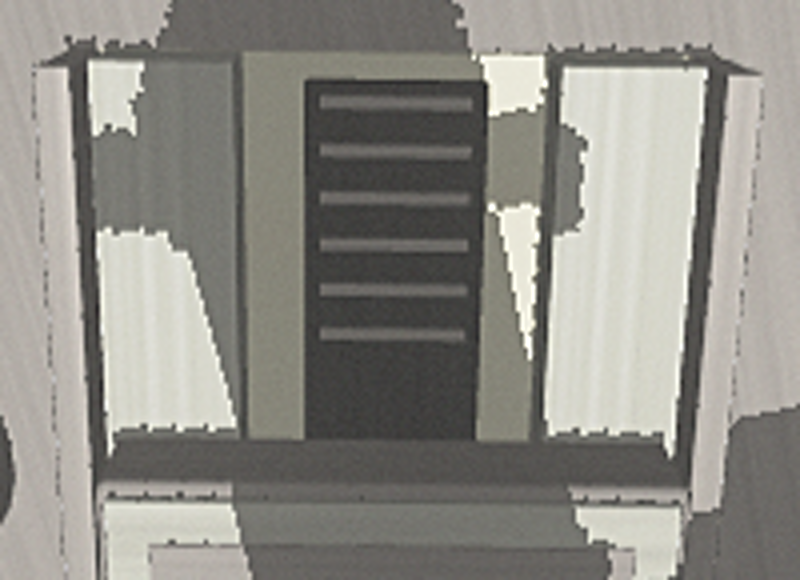

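```bash
cat >> h.py <<'E'
def pj(u,v,z,c):
    T=c['cam_to_world']; d=T[:3,:3]@np.array([(u-c['cx'])/c['fx'],(v-c['cy'])/c['fy'],1]); o=T[:3,3]
    return o+d*(z-o[2])/d[2]
E
python3 - <<'E'
from h import *
c=arm.camera_info('wrist')
P=lambda u,v,z: pj(225+u/4,105+v/4,z,c)[:2]
a,b,d,e=P(306,80,26),P(487,82,26),P(306,440,26),P(475,440,26)
print(a,b,d,e,'w',np.linalg.norm(a-b))
m0=(a+b)/2;m1=(d+e)/2;v=m1-m0;print('barmid',m0,m1,np.degrees(np.arctan2(-v[0],v[1])))
x=a*0+b-a; print('yaw by rear edge',np.degrees(np.arctan2(-x[1],-x[0])))
g0,g1=P(75,62,44),P(722,65,44); print('guide inner rear',g0,g1,(g0+g1)/2)
p0,p1=P(100,482,64),P(688,487,64); q0,q1=P(110,440,30),P(672,440,30)
print('pan rear top',p0,p1,(p0+p1)/2,'bottom',(q0+q1)/2)
for p,q in((g0,g1),(p0,p1)):
  x=p-q; print(np.degrees(np.arctan2(x[1],x[0])),np.linalg.norm(x))
E
```

```text
[ 546.03980707 -192.43543249] [ 502.51935289 -181.76557102] [569.04358287 -99.76725654] [524.71959904 -89.41152424] w 44.80932800172483
barmid [ 524.27957998 -187.10050176] [546.88159095 -94.58939039] -13.72936246487265
yaw by rear edge -13.775429092413676
guide inner rear [ 596.39753595 -210.56557726] [ 449.2491023 -175.4755269] [ 522.82331912 -193.02055208]
pan rear top [ 615.21367342 -114.51494161] [476.62112661 -80.78570859] [545.91740001 -97.6503251 ] bottom [546.4727747  -96.09017064]
-13.412655511881729 151.27449605997003
-13.67815015782827 142.63784627842173
```

The wrist view shows the dark ribbed bar (x 302–347, y 125–215) and the pan's rear wall at about row 220. From this I get a slide yaw of -13.6°, origin (570,2.4), and pan at slide y ≈ -42. I'll go down behind the pan at slide y ≈ -127.

Emit:
send_rows --translation '[[-13, 3.5, 30], [-13, 3.5, 45], [0, 0, 45], [0, 0, 45], [0, 0, 0]]' --dr '[[0, 0, 0.5], [0, 0, 0], [0, 0, 0], [0, 0, 0], [0, 0, 0]]' --grip '[0, 0, 0, 0, 0]'

```text
clock: 5.0
position: [537.7, -120.9, 63.2]
ee_rot: [-0.618, 0.786, 0.002, -0.003]
contact_force: [-0.2, -0.5, 0.7]
gripper_width: 0.0
```

```bash
cat >> h.py <<'E'
O=np.array([570.1,2.4]);U=np.array([.2351,.972]);X=np.array([.972,-.2351])
def sl(p): d=np.asarray(p)[:2]-O; return d@X,d@U
E
python3 - <<'E'
from h import *
s=arm.read_state(); print(s['position'],sl(s['position']),s['contact_force'])
snap('side','side3.png');snap('wrist','wrist3.png')
im=cv2.imread('pics/side3.png')[130:300,260:430]
cv2.imwrite('pics/s3z.png',cv2.resize(im,(600,600),interpolation=cv2.INTER_CUBIC))
E
```

```text
[ 537.74253266 -120.88383933   63.23841754] (np.float64(-2.4674276307641185), np.float64(-127.43913240382449)) [-0.21713028 -0.53130657  0.7308091 ]
```

View pics/s3z.png

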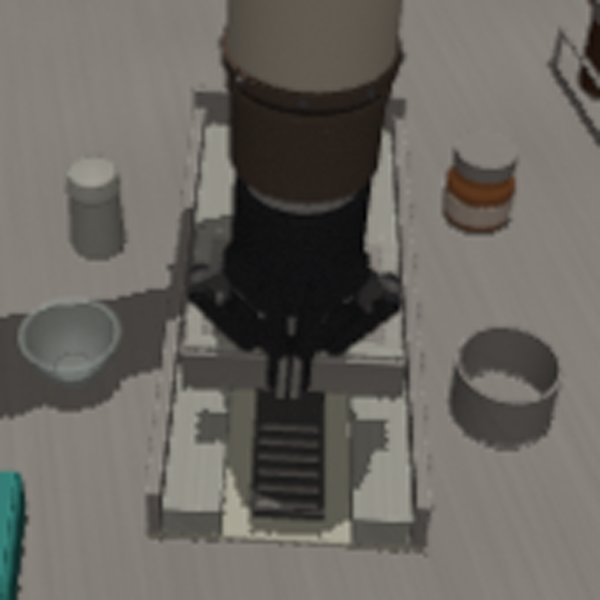

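View pics/wrist3.png

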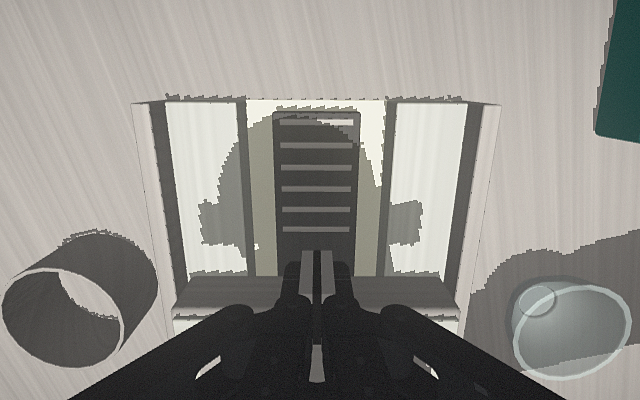

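The fingertips are centred over the bar, just clear of the pan's rear wall (tip about row 250, wall at row 275). Next I press the bar.

Emit:
send_rows --translation '[[0, -2, 20], [0, 0, 15], [0, 0, 9], [0, 0, 5], [0, 0, 0]]' --dr '[[0, 0, 0], [0, 0, 0], [0, 0, 0], [0, 0, 0], [0, 0, 0]]' --grip '[0, 0, 0, 0, 0]'

```text
clock: 5.72
position: [542.8, -121.3, 17.7]
ee_rot: [-0.618, 0.786, -0.0, 0.0]
contact_force: [0.3, 0.3, 2.3]
gripper_width: 0.1
```

```bash
python3 - <<'E'
from h import *
s=arm.read_state(); print(s['position'],sl(s['position']),s['contact_force'])
snap('side','side4.png');snap('wrist','wrist4.png')
for c in('side','scene'):
  if c=='scene':snap('scene','scene4.png')
  for t in('stop_top','pan'):print(c,t,[(np.round(d['xyz'],1).tolist(),round(d['confidence'],2)) for d in arm.place_of(t,c)])
im=cv2.imread('pics/scene4.png')[160:310,220:400]
cv2.imwrite('pics/s4z.png',cv2.resize(im,(720,600),interpolation=cv2.INTER_CUBIC))
E
```

```text
[ 542.79711498 -121.27810396   17.69191935] (np.float64(2.5383180055766323), np.float64(-126.63402531664079)) [0.29610257 0.33862823 2.2898662 ]
side stop_top []
side pan [([297.3, -193.5, 1.9], 0.84)]
scene stop_top [([584.1, 48.4, 27.9], 0.85)]
scene pan [([560.2, -44.1, 31.9], 0.93), ([295.0, -194.8, -3.4], 0.8), ([282.1, 201.9, -1.9], 0.71)]
```

View pics/s4z.png

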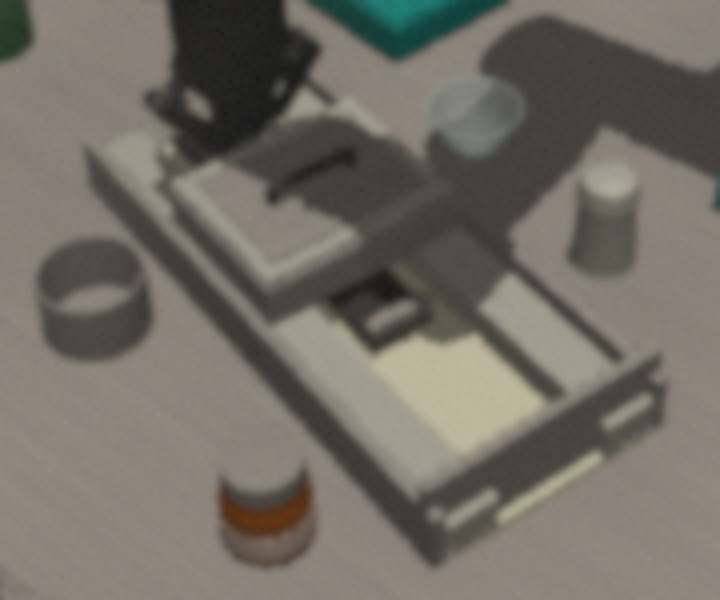

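View pics/wrist4.png

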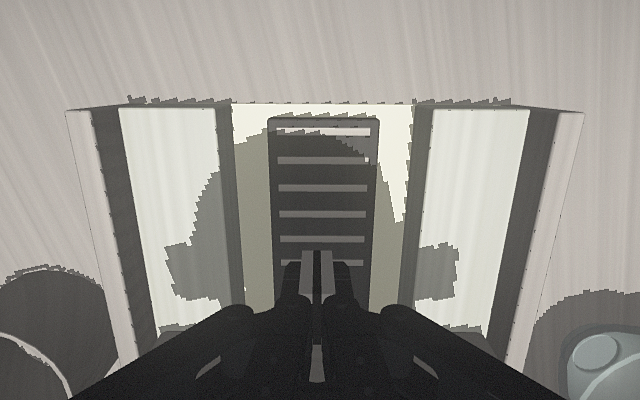

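The stop has sunk about 10 mm (network z 27.9, force 2.3 N) and the pan hasn't moved. I'll press slightly deeper and push.

Emit:
send_rows --translation '[[0, 1, 2], [-4, 0, 0], [-6, 0, 0], [-8, 0, 0], [-8, 0, 0]]' --dr '[[0, 0, 0], [0, 0, 0], [0, 0, 0], [0, 0, 0], [0, 0, 0]]' --grip '[0, 0, 0, 0, 0]'

```text
clock: 6.7
position: [546.2, -96.2, 15.1]
ee_rot: [-0.618, 0.786, 0.001, -0.002]
contact_force: [-1.9, -5.5, 3.2]
gripper_width: 0.1
```

```bash
python3 - <<'E'
from h import *
s=arm.read_state(); print(s['position'],sl(s['position']),s['contact_force'])
snap('scene','scene5.png')
for t in('stop_top','pan'):print(t,[(np.round(d['xyz'],1).tolist(),np.round(sl(d['xyz']),1),round(d['confidence'],2)) for d in arm.place_of(t,'scene')])
E
```

```text
[546.23879473 -96.18943571  15.09125706] (np.float64(-0.014715186040416725), np.float64(-101.43870087216176)) [-1.91925384 -5.51647772  3.23073837]
stop_top [([582.8, 46.8, 26.5], array([ 1.9, 46.1]), 0.56)]
pan [([565.2, -30.4, 33.3], array([  2.9, -33. ]), 0.97), ([282.7, 201.9, -5.0], array([-326.3,  126.3]), 0.88), ([296.2, -197.9, 2.6], array([-219.1, -259.1]), 0.82), ([663.8, 419.5, 3.2], array([ -7. , 427.5]), 0.42), ([406.9, -28.3, -1.5], array([-151.4,  -68.2]), 0.4)]
```

Emit:
send_rows --translation '[[-8, 0, 0], [-8, 0, 0], [-8, 0, 0], [-8, 0, 0], [-4, 0, 0]]' --dr '[[0, 0, 0], [0, 0, 0], [0, 0, 0], [0, 0, 0], [0, 0, 0]]' --grip '[0, 0, 0, 0, 0]'

```text
clock: 7.48
position: [555.0, -61.2, 15.0]
ee_rot: [-0.618, 0.786, 0.0, -0.001]
contact_force: [-2.8, -5.9, 2.5]
gripper_width: 0.1
```

```bash
python3 - <<'E'
from h import *
s=arm.read_state(); print(s['position'],sl(s['position']),s['contact_force'])
snap('scene','scene6.png')
for t in('stop_top','pan'):print(t,[(np.round(d['xyz'],1).tolist(),np.round(sl(d['xyz']),1),round(d['confidence'],2)) for d in arm.place_of(t,'scene')])
im=cv2.imread('pics/scene6.png')[160:310,220:400]
cv2.imwrite('pics/s6z.png',cv2.resize(im,(720,600),interpolation=cv2.INTER_CUBIC))
E
```

```text
[555.00847998 -61.16242015  14.98700296] (np.float64(0.2745675142937086), np.float64(-65.33068874754517)) [-2.75209617 -5.85709992  2.46173589]
stop_top [([587.0, 50.3, 28.2], array([ 5.2, 50.5]), 0.5)]
pan [([283.1, 200.7, -3.4], array([-325.6,  125.3]), 0.92), ([573.3, 2.0, 33.1], array([3.2, 0.4]), 0.79), ([294.5, -197.3, -0.7], array([-220.9, -258.9]), 0.64)]
```

View pics/s6z.png

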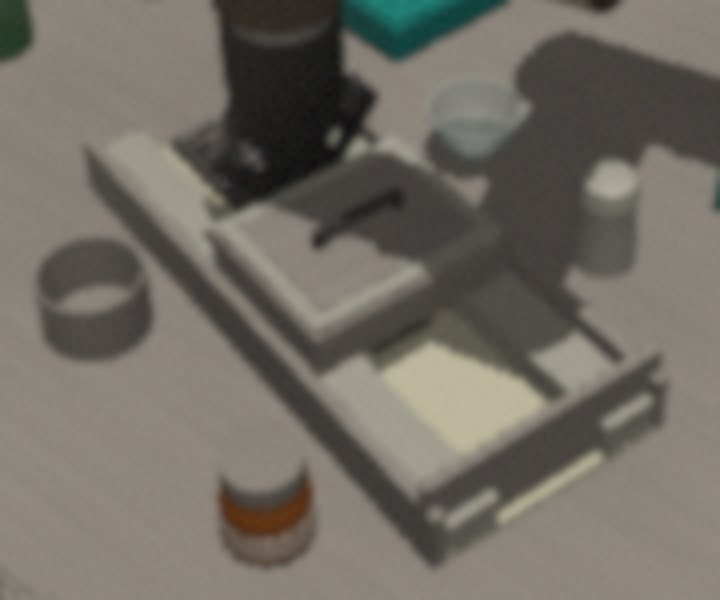

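The pan's front now covers the stop (pan y ≈ 0 to 5). I'll push a bit further with the bar held, then back off, lift the tips above stop height and continue.

Emit:
send_rows --translation '[[-7, 0, 0], [-7, 0, 0], [0, 0, 0], [8, 0, 0], [0, 0, 0]]' --dr '[[0, 0, 0], [0, 0, 0], [0, 0, 0], [0, 0, 0], [0, 0, 0]]' --grip '[0, 0, 0, 0, 0]'

```text
clock: 8.25
position: [558.4, -55.0, 15.8]
ee_rot: [-0.618, 0.786, -0.001, 0.001]
contact_force: [0.3, -0.4, 2.1]
gripper_width: -0.1
```

Emit:
send_rows --translation '[[0, 0, -8], [0, 0, -12], [0, 0, -11], [0, 0, 0], [0, 0, 0]]' --dr '[[0, 0, 0], [0, 0, 0], [0, 0, 0], [0, 0, 0], [0, 0, 0]]' --grip '[0, 0, 0, 0, 0]'

```text
clock: 8.88
position: [557.1, -54.9, 46.3]
ee_rot: [-0.618, 0.786, 0.0, -0.0]
contact_force: [0.0, -0.4, 0.3]
gripper_width: 0.1
```

```bash
python3 - <<'E'
from h import *
s=arm.read_state(); print(s['position'],sl(s['position']),s['contact_force'])
for c in('scene','side'):
  snap(c,c+'7.png')
  for t in('pan',):print(t,[(np.round(d['xyz'],1).tolist(),np.round(sl(d['xyz']),1),round(d['confidence'],2)) for d in arm.place_of(t,c)])
E
```

```text
[557.11886001 -54.8888912   46.31465809] (np.float64(0.8509502541639784), np.float64(-58.736668260197874)) [ 0.00849963 -0.38631597  0.34984748]
pan [([296.3, -197.6, -1.3], array([-219.1, -258.8]), 0.88), ([284.4, 205.1, -1.8], array([-325.4,  129.9]), 0.8), ([576.4, 21.0, 31.9], array([ 1.8, 19.6]), 0.57), ([388.8, -371.1, 1.8], array([ -88.4, -405.7]), 0.19)]
pan [([577.8, 24.0, 30.2], array([ 2.4, 22.8]), 0.82), ([297.1, -194.7, 1.2], array([-219. , -255.8]), 0.69), ([281.0, 200.1, -1.3], array([-327.5,  124.2]), 0.59)]
```

Emit:
send_rows --translation '[[-6, 0, 0], [-8, 0, 0], [-10, 0, 0], [-10, 0, 0], [-10, 0, 0]]' --dr '[[0, 0, 0], [0, 0, 0], [0, 0, 0], [0, 0, 0], [0, 0, 0]]' --grip '[0, 0, 0, 0, 0]'

```text
clock: 9.7
position: [567.3, -11.8, 46.1]
ee_rot: [-0.618, 0.786, 0.0, -0.001]
contact_force: [0.1, -3.9, 0.0]
gripper_width: 0.2
```

Emit:
send_rows --translation '[[-10, 0, 0], [-10, 0, 0], [-10, 0, 0], [-10, 0, 0], [-6, 0, 0]]' --dr '[[0, 0, 0], [0, 0, 0], [0, 0, 0], [0, 0, 0], [0, 0, 0]]' --grip '[0, 0, 0, 0, 0]'

```text
clock: 10.32
position: [578.7, 33.3, 46.3]
ee_rot: [-0.619, 0.786, 0.0, -0.0]
contact_force: [-0.9, -3.5, -0.2]
gripper_width: -0.3
```

```bash
python3 - <<'E'
from h import *
s=arm.read_state(); print(s['position'],sl(s['position']),s['contact_force'])
for c in('scene','side'):
  snap(c,c+'8.png')
  for t in('pan',):print(t,[(np.round(d['xyz'],1).tolist(),np.round(sl(d['xyz']),1),round(d['confidence'],2)) for d in arm.place_of(t,c)])
im=cv2.imread('pics/scene8.png')[160:310,220:400]
cv2.imwrite('pics/s8z.png',cv2.resize(im,(720,600),interpolation=cv2.INTER_CUBIC))
E
```

```text
[578.6728783   33.31356875  46.26574552] (np.float64(1.0650576944492767), np.float64(32.06347251215947)) [-0.92665151 -3.45144207 -0.23765623]
pan [([596.6, 95.6, 31.8], array([ 3.8, 96.8]), 0.81), ([297.5, -196.7, -1.3], array([-218.2, -257.6]), 0.64)]
pan [([595.8, 103.7, 34.1], array([  1.2, 104.5]), 0.98), ([296.9, -192.8, -2.8], array([-219.7, -254. ]), 0.9), ([281.1, 199.1, -0.3], array([-327.2,  123.2]), 0.59), ([584.7, 54.3, 33.4], array([ 2. , 53.9]), 0.4)]
```

View pics/s8z.png

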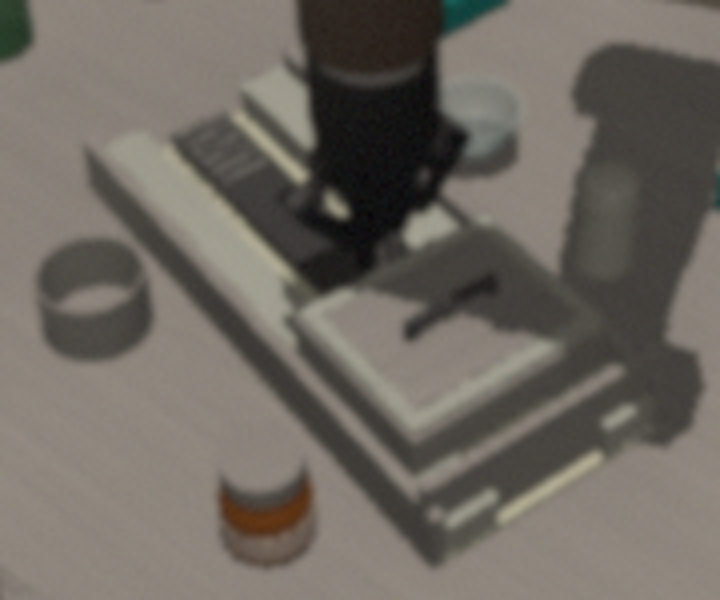

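The pan is at about y 101 with a gap left to the end wall. I'll nudge it on.

Emit:
send_rows --translation '[[-4, 0, 0], [-4, 0, 0], [-4, 0, 0], [-3, 0, 0], [0, 0, 0]]' --dr '[[0, 0, 0], [0, 0, 0], [0, 0, 0], [0, 0, 0], [0, 0, 0]]' --grip '[0, 0, 0, 0, 0]'

```text
clock: 11.15
position: [581.7, 46.3, 46.8]
ee_rot: [-0.618, 0.786, -0.0, -0.001]
contact_force: [-2.0, -5.6, 3.3]
gripper_width: 0.1
```

```bash
python3 - <<'E'
from h import *
s=arm.read_state(); print(s['position'],sl(s['position']),s['contact_force'])
for c in('scene','side','wrist'):
  snap(c,c+'9.png')
  for t in('pan','stop_top'):print(t,[(np.round(d['xyz'],1).tolist(),np.round(sl(d['xyz']),1),round(d['confidence'],2)) for d in arm.place_of(t,c)])
im=cv2.imread('pics/scene9.png')[160:310,220:400]
cv2.imwrite('pics/s9z.png',cv2.resize(im,(720,600),interpolation=cv2.INTER_CUBIC))
E
```

```text
[581.7425639   46.30354335  46.75658524] (np.float64(0.9948490714698555), np.float64(45.411410909455476)) [-2.04336812 -5.63883302  3.29220496]
pan [([283.4, 201.5, -1.5], array([-325.5,  126.1]), 0.75), ([598.0, 110.3, 32.9], array([  1.8, 111.4]), 0.59)]
stop_top [([584.3, 48.4, 37.4], array([ 3. , 48.1]), 0.7)]
pan [([282.4, 199.1, -2.6], array([-325.9,  123.6]), 0.7), ([596.3, 116.5, 35.9], array([ -1.4, 117.1]), 0.67), ([296.3, -191.2, -0.1], array([-220.6, -252.5]), 0.65)]
stop_top [([581.9, 53.4, 38.5], array([-0.5, 52.3]), 0.89)]
pan [([596.7, 115.3, 28.7], array([ -0.7, 116. ]), 0.77)]
stop_top []
```

View pics/s9z.png

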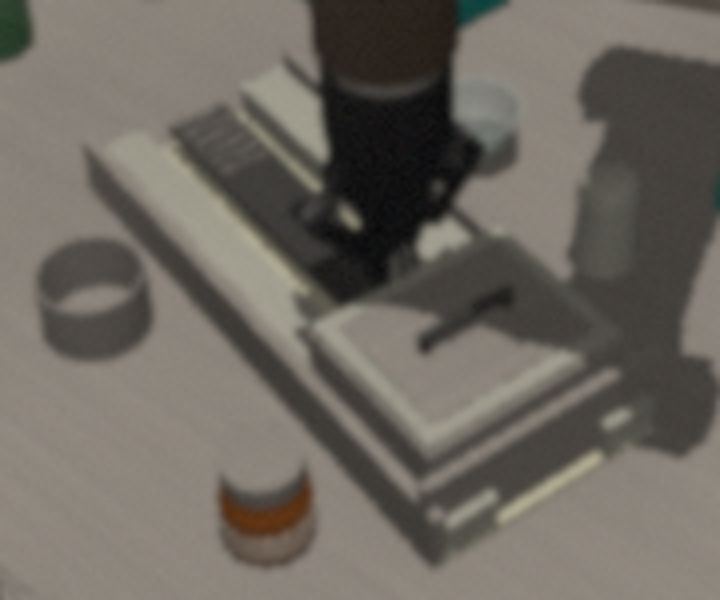

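View pics/wrist9.png

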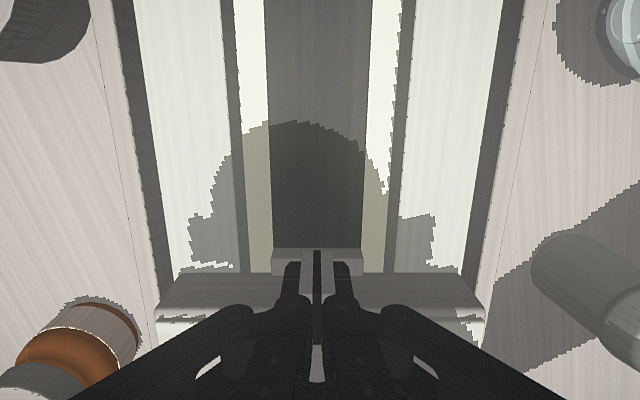

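Emit:
send_rows --translation '[[-3, 0, 0], [-3, 0, 0], [0, 0, 0], [0, 0, 0], [0, 0, 0]]' --dr '[[0, 0, 0], [0, 0, 0], [0, 0, 0], [0, 0, 0], [0, 0, 0]]' --grip '[0, 0, 0, 0, 0]'

```text
clock: 12.22
position: [583.2, 52.2, 46.8]
ee_rot: [-0.618, 0.786, -0.0, -0.001]
contact_force: [-1.1, -5.3, 3.6]
gripper_width: 0.3
```

```bash
python3 - <<'E'
from h import *
s=arm.read_state(); print(s['position'],sl(s['position']),s['contact_force'])
E
```

```text
[583.18580607  52.17475005  46.75211081] (np.float64(1.0173597670692776), np.float64(51.45753005992951)) [-1.08198732 -5.28457923  3.60968546]
```

Emit:
send_rows --translation '[[5, 0, 0], [10, 0, 0], [10, 0, -10], [0, 0, -40], [0, 0, -50]]' --dr '[[0, 0, 0], [0, 0, 0], [0, 0, 0], [0, 0, 0], [0, 0, 0]]' --grip '[0, 0, 0, 0, 0]'

```text
clock: 12.85
position: [576.9, 27.9, 147.1]
ee_rot: [-0.618, 0.786, 0.0, -0.001]
contact_force: [1.9, 0.9, 0.5]
gripper_width: 0.2
```

Emit:
send_rows --translation '[[20, 0, -40], [30, 0, -30], [40, 0, 0], [0, 0, 0], [0, 0, 0]]' --dr '[[0, 0, 0], [0, 0, 0], [0, 0, 0], [0, 0, 0], [0, 0, 0]]' --grip '[0, 0, 0, 0, 0]'

```text
clock: 13.48
position: [556.3, -59.0, 216.6]
ee_rot: [-0.618, 0.786, -0.0, 0.0]
contact_force: [-0.5, 0.3, 0.4]
gripper_width: -0.0
```

```bash
python3 - <<'E'
from h import *
s=arm.read_state(); print(s['position'],sl(s['position']),s['contact_force'])
for c in('scene','side','wrist'):
  snap(c,c+'10.png')
  for t in('pan','stop_top','catch_pad'):print(c,t,[(np.round(d['xyz'],1).tolist(),np.round(sl(d['xyz']),1),round(d['confidence'],2)) for d in arm.place_of(t,c)])
im=cv2.imread('pics/scene10.png')[160:310,220:400]
cv2.imwrite('pics/s10z.png',cv2.resize(im,(720,600),interpolation=cv2.INTER_CUBIC))
im=cv2.imread('pics/side10.png')[130:300,260:430]
cv2.imwrite('pics/d10z.png',cv2.resize(im,(600,600),interpolation=cv2.INTER_CUBIC))
E
```

```text
[556.32462223 -59.01524967 216.62799508] (np.float64(1.0490580091752335), np.float64(-62.93421399403229)) [-0.54380805  0.25636476  0.36553032]
scene pan [([296.4, -194.1, -0.2], array([-219.8, -255.3]), 0.86), ([597.7, 116.9, 33.0], array([-1.000e-01,  1.178e+02]), 0.68), ([283.4, 203.1, -2.0], array([-325.9,  127.7]), 0.56)]
scene stop_top [([585.9, 50.5, 38.2], array([ 4. , 50.5]), 0.93), ([691.2, -107.5, -2.0], array([143.5, -78.4]), 0.66)]
scene catch_pad [([535.6, -139.1, 22.7], array([  -0.3, -145.6]), 0.7)]
side pan [([299.5, -193.8, -2.3], array([-216.9, -254.3]), 0.85), ([600.1, 119.9, 31.5], array([  1.5, 121.3]), 0.79), ([283.0, 201.0, -4.1], array([-325.8,  125.5]), 0.57)]
side stop_top [([584.0, 53.2, 37.0], array([ 1.6, 52.6]), 0.73)]
side catch_pad [([534.3, -139.4, 27.6], array([  -1.5, -146.2]), 0.96), ([543.4, -394.5, 1.3], array([  67.4, -392.1]), 0.41)]
wrist pan [([288.3, 202.1, -2.6], array([-320.9,  127.9]), 0.65)]
wrist stop_top []
wrist catch_pad [([537.1, -143.0, 26.1], array([   2.1, -149.1]), 0.59), ([740.4, 85.0, -2.1], array([146.1, 120.3]), 0.4)]
```

View pics/s10z.png

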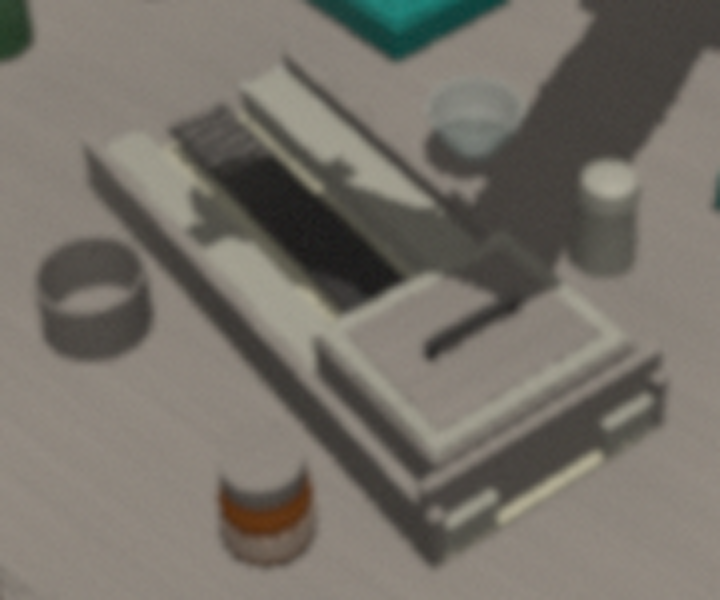

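View pics/d10z.png

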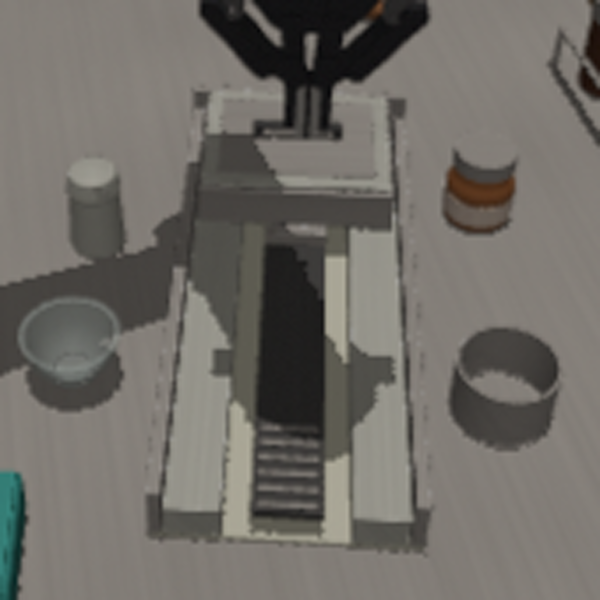

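The pan sits flat in the pocket. The stop's pale top shows behind its rear wall at about (305,232) in the side crop, and the neighbouring objects haven't moved. The arm touches nothing, so I'm handing in.

```bash
python3 - <<'E'
from h import *
print(arm.job_done(), arm.read_state()['clock'])
E
```

```text
the job is handed in; nothing more can be done
the job is handed in; nothing more can be done
```

The pan is in the end pocket with the stop sprung up behind it, and I handed the job in at about 14 s of the 42 s allowed. The hand-in gives no verdict, so this rests on my own checks.

**What I did:** I pressed the catch bar down about 11 mm with the shut fingers and pushed the pan over the stop with the bar still held. I then backed off, raised the fingertips above stop height and pushed the pan into the pocket. Last, I drew the fingers back and up, clear of everything.

**Final checks:**

| Check | Reading | Needed |
|---|---|---|
| Pan position along the slide | 118 mm (scene camera), 121 mm (side camera) | 112–129 mm |
| Stop top height | 38 mm (scene), 37 mm (side) | 38 mm when fully up |
| Catch pad height | 23 mm (scene), 28 mm (side), 26 mm (wrist) | 26 mm when fully up |

- **Stop:** it shows behind the pan's rear wall in the side picture.
- **Other things on the counter:** none of those beside the slide looked moved in the last pictures. I didn't measure their positions.

**Disagreements:** the cameras differed by 3 mm on the pan and 5 mm on the catch pad, about the networks' 4 mm accuracy. The wrist camera found neither the pan nor the stop in the last picture. During the final push the wrist showed an upward force of about 3.5 N; I took it as friction on the pan wall, and it was gone after backing off.

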